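# Open the cover of a polishing spindle's drive box

## Task

Turn the two brass thumbscrews on the teal cover of the drive box anticlockwise to their stops, one after the other. Then lift the cover off by its black handle and set it down, without dropping it, in the middle of the plywood board, right way up and lengthways along the board.

Things in the scene. Friction and masses are not known exactly. Their poses are not given: they have to be found in the camera images.
- cover: Teal sheet-metal tray upside down over a grey fixed box: 250 (x) x 130 (y) x 34 mm, 30 mm skirts, 0.5 kg. Origin: centre of lower rim, z up; starts 45 mm above bench, clears the box after 30 mm straight up (2 mm side play). Central black handle: bar 70 mm along x, 14 wide, 60 to 74 mm above origin, free beneath; grip across y. Two brass screws at x = -92, +92 mm, y = 0, stay in it.
- screw_near (a joint): Brass wing thumbscrew at cover x = -92 mm, vertical axis; rad, grows anticlockwise from above. Wing 34 mm long, 10 thick, 42 to 67 mm above the cover's origin. Its length points at (value - 1.2) from the cover's x. Starts at 0 to 0.2, frees the cover by 0.95, stops at 1.2 (wing along the cover's length). Turns with 0.04 N m, stays where left. A loose spare lying on the bench is not needed.
- screw_far (a joint): The same for the identical thumbscrew at cover x = +92 mm, the end farther from the robot.
- board: Light plywood board lying fixed on the bench, 300 mm along its x, 200 mm along its y, 18 mm thick. Origin: centre of its underside, z up. The cover stands on it on its skirts, cover origin then 18 mm above the bench.

How it is judged:
By the outcome, as a careful person would: the job done as asked, in the order asked, and still so for the second after the job is handed in, with the robot touching nothing.
It also fails if it takes over 58 s, if anything falls off the work surface, if the arm or the gripper's body presses on something with over 40 N, if the wrist force passes 120 N, or if a joint passes its speed limit or range.

## Robot

A 6-joint arm with a two-finger parallel gripper is mounted at the origin on the work surface. World frame = base frame: x ahead of the robot, y to its left, z up, the work surface at z = 0. Lengths are in m, angles in rad, forces in N, time in s.
With the tool pointing down it reaches from about 0.3 to 0.95 m from the base axis. Payload 3.1 kg.
Tool frame: the origin (TCP) lies at the very end of the fingers, on their centre line; the grasp point (between the pads) lies 19 mm behind it (bot.pinch_z is the distance from the TCP to the grasp point, in m); z points along the fingers, y is the line along which they close (so a half turn about z gives the same grasp; the last joint's range is limited). The gripper opens to 85 mm and grips with 20 to 120 N. Pads are 22 mm wide; open, the fingers measure 114 mm over their backs; the gripper's body (76 mm by 85 mm) begins 54 mm behind the grasp point. The pads swing forward as they close: fully open they stand 13 mm farther back than shut.
Start: joints at [-1.281, 0.308, 1.634, -0, 1.2, -0.07], TCP at [0.22, -0.585, 0.231] pointing down, gripper open.
Joint ranges: [-3.06, 3.06], [-0.79, 1.96], [0.05, 2.63], [-1.19, 4.34], [0.05, 2.64], [-2.94, 2.94]. Speed limits (rad/s): [2.79, 2.79, 3.14, 3.14, 3.14, 3.14].

## Interface

Orientations are given as a unit quaternion [x, y, z, w].
In Python, from plant import readout, optics, workorder, bot gives the robot as it stands.
- The arm moves only by the tool servo_tool, never from a script. Its argument "rows" is a list of rows, each a list of 7 numbers: the turn, a rotation vector about the tool's x, y, z in degrees, then the shift along the tool's x, y, z in mm, then the opening, from -1 (shut) to 1 (fully open). In form: [[rx, ry, rz, dx, dy, dz, gripper], ...]. A call has 1 to 12 rows; each row shifts and turns the commanded pose from where the row before left it, along the tool's axes as they then stand; what a row does not reach is not made up. A row lasts 1/10 s, in which the tool goes at most 50 mm and 8.59 degrees, less where a joint would pass 70% of its speed; a pose out of reach is approached as far as the arm can. A call is refused whole if a number of a shift passes 50 or a number of a turn 8.59, either way. A call with a gripper value outside its range is refused whole. The fingers move at their own pace and stop on an object; "force" is the grip in N (left out, the last holds). Time passes only in rows, so rows that do not move let the fingers close. It gives the time, the measured TCP pose, the force, the opening and the grip force at its end, in the units of the state.
- readout.observe(): the state, without advancing time (a new reading comes with each control period).
- optics.read_camera(name): name is "side" or "top"; returns the picture (384x512x3 uint8, red, green, blue); there is no depth.
- optics.camera_model(name): a dict with "K" (3x3 intrinsics, pixels), "R" (3x3) and "t" (3): a world point X has camera coordinates R X + t. Camera axes: x right, y down, z forward; pixel columns grow to the right and rows downward; lengths in m; the calibration is good to about 2 mm. A picture is of the moment at which its call begins. camera_model takes no time and is no camera call.
- workorder.finish_job(): hands the job in; it is judged then, once.
The state is a dict: "time": time; "joint_positions": joint angles; "qd": joint speeds; "joint_efforts": joint torques, N m; "eef_pos": TCP position; "orientation": TCP orientation; "force": force on the tool from outside, world axes, zero at the start; "moment": the same for the moment, N m; "opening": finger opening in m; "grasp_force": force on a finger pad.
Only numpy, scipy, OpenCV 4.12 (cv2) and the standard library are available. Lean on these libraries where they do the work, as an engineer would, in place of code of your own. Each camera call takes 0.05 s, during which the arm holds its last target. There are 200 camera calls.

## Working session

There is one attempt and no reset: what is moved stays moved. The work goes in short steps, Python scripts to look and compute and a tool call to move; the robot and the scene stay as the last step left them, time stands still between calls to the robot, and variables do not carry over. Pictures are saved under pics/ and viewed, at most 10 in all, crops included, and the job is handed in when it is done.

Besides the shell and the picture viewer there is one more tool, called after "Request:" by a JSON object that holds its "name" and its "arguments". servo_tool: Moves the arm, as the interface text tells. Its arguments: {"type":"object","properties":{"rows":{"type":"array"},"force":{"type":"number"}},"required":["rows"]}

```bash
mkdir -p pics; ls; python3 - <<'E'
from plant import readout, optics
import cv2
for n in("side","top"):
    cv2.imwrite(f"pics/{n}0.png",cv2.resize(optics.read_camera(n)[:,:,::-1],(800,600),interpolation=cv2.INTER_CUBIC))
    m=optics.camera_model(n);print(n,m)
print(readout.observe())
E
```

```text
pics
side {'K': array([[489.34581119,   0.        , 254.00422276],
       [  0.        , 489.34581119, 194.56088451],
       [  0.        ,   0.        ,   1.        ]]), 'R': array([[-7.42961191e-01, -6.69334315e-01, -4.93394470e-04],
       [-3.94362012e-01,  4.38337263e-01, -8.07675088e-01],
       [ 5.40820925e-01, -5.99876669e-01, -5.89627602e-01]]), 't': array([0.39370836, 0.26273985, 0.75408429])}
top {'K': array([[397.60730201,   0.        , 256.41969206],
       [  0.        , 397.60730201, 199.7759402 ],
       [  0.        ,   0.        ,   1.        ]]), 'R': array([[-0.01751555, -0.99973048, -0.0152374 ],
       [-0.99809616,  0.01838423, -0.0588734 ],
       [ 0.05913766,  0.01417719, -0.99814916]]), 't': array([0.00535699, 0.53346767, 0.78741712])}
{'time': 0.1, 'joint_positions': array([-1.28070599e+00,  3.08937270e-01,  1.63506180e+00,  2.19912990e-05,
        1.19969838e+00, -6.96667364e-02]), 'qd': array([-0.00048041, -0.0014576 , -0.00219052, -0.00058491,  0.00011612,
        0.00122893]), 'joint_efforts': array([-3.28572705e-04, -4.16408050e+01, -2.77645719e+01, -1.71544195e-05,
        4.02966936e-03, -1.77776769e-05]), 'eef_pos': array([ 0.2198152 , -0.58427176,  0.23014866]), 'orientation': array([ 9.83865601e-01,  1.78906040e-01, -1.05571566e-04, -1.04714293e-03]), 'force': array([-0.4485791 ,  0.15022098, -0.60826846]), 'moment': array([-0.00470981, -0.00603299, -0.00191963]), 'grasp_force': 0.0, 'opening': 0.08580461955520746}
```

View pics/top0.png

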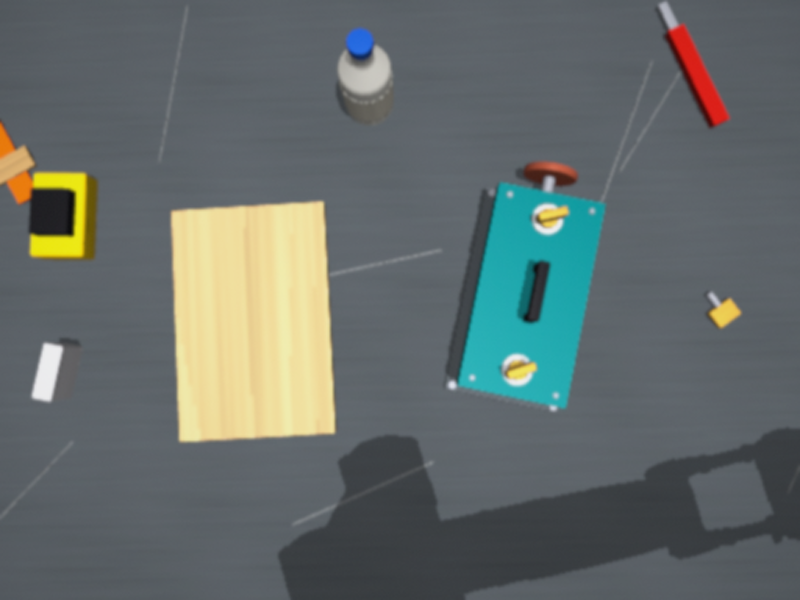

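View pics/side0.png

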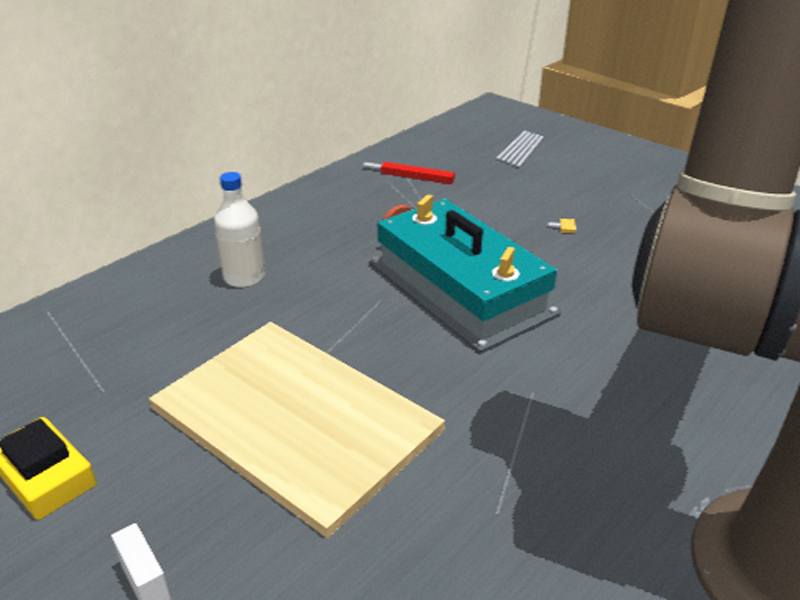

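The top view (800x600) shows the teal cover's corners at (498,183), (605,204), (567,408) and (459,386). The handle bar runs (541,264)–(532,321), and the wings are near (552,215) and (521,369). The board corners are (171,211), (323,202), (335,433) and (180,441). The side view agrees, and the spare screw lies separately on the bench.

```bash
cat > h.py <<'E'
import numpy as np
from plant import readout, optics, bot
from scipy.spatial.transform import Rotation as Ro
S=1.5625
def w(px,z,cam="top",s=S,off=(0,0)):
    "pixel (enlarged by s, crop offset off) -> world point at height z"
    m=optics.camera_model(cam);R,t=m["R"],m["t"]
    u=np.append((np.array(px)+.5)/s-.5+np.array(off),1)
    d=R.T@np.linalg.inv(m["K"])@u; c=-R.T@t
    return c+d*(z-c[2])/d[2]
def rel(p,yaw):
    "from the present pose: tool pointing down, TCP at p, closing line (tool y) at world angle yaw -> tool shifts mm, turn deg"
    s=readout.observe();T=Ro.from_quat(s["orientation"])
    y=T.as_matrix()[:,1];a=np.arctan2(y[1],y[0])
    dy=(yaw-a+np.pi/2)%np.pi-np.pi/2
    print("t",s["time"],"pos",s["eef_pos"].round(4),"z-axis",T.as_matrix()[:,2].round(3),"yaw y",np.degrees(a).round(1),
     "tool shift mm",(T.as_matrix().T@(np.array(p)-s["eef_pos"])*1e3).round(1),"rz deg (tool)",np.degrees(-dy).round(1),"q6",s["joint_positions"][5].round(2))
E
python3 - <<'E'
from h import *
c=[w(p,.079) for p in[(498,183),(605,204),(567,408),(459,386)]]
ctr=sum(c)/4; print("corners",np.round(c,4),"ctr",ctr)
print("L",np.linalg.norm(c[0]-c[3]),np.linalg.norm(c[1]-c[2]),"W",np.linalg.norm(c[0]-c[1]),np.linalg.norm(c[2]-c[3]))
ax=c[0]+c[1]-c[2]-c[3];print("yaw",np.degrees(np.arctan2(ax[1],ax[0])))
h=[w(p,.119) for p in[(542,263),(532,321)]];print("handle",h,(h[0]+h[1])/2)
e=ax/np.linalg.norm(ax)
for k in(-.092,.092):print("screw",ctr+k*e)
for q in[[(537,217),(568,209)],[(506,370),(536,363)]]:
    a,b=[w(p,.112) for p in q];print("wing",(a+b)/2,np.linalg.norm(a-b),np.degrees(np.arctan2(*(a-b)[1::-1])))
b=[w(p,.018) for p in[(171,211),(323,202),(335,433),(180,441)]]
print("board",sum(b)/4,np.linalg.norm(b[0]-b[3]),np.linalg.norm(b[0]-b[1]));ax=b[0]+b[1]-b[2]-b[3];print("yaw",np.degrees(np.arctan2(ax[1],ax[0])))
print(w((550,174),.05), bot.pinch_z,[n for n in dir(bot) if n[0]!='_'])
rel([*(ctr-.092*e)[:2],.2],np.radians(60))
E
```

```text
corners [[ 0.6835 -0.1246  0.079 ]
 [ 0.6552 -0.2517  0.079 ]
 [ 0.4136 -0.1983  0.079 ]
 [ 0.4415 -0.0722  0.079 ]] ctr [ 0.54845693 -0.16169398  0.079     ]
L 0.24765981128830994 0.2474376349314206 W 0.13019487470473393 0.1291974131423362
yaw -12.337170241401356
handle [array([ 0.58026344, -0.16574278,  0.119     ]), array([ 0.51502529, -0.152545  ,  0.119     ])] [ 0.54764437 -0.15914389  0.119     ]
screw [ 0.45858147 -0.14203688  0.079     ]
screw [ 0.63833239 -0.18135109  0.079     ]
wing [ 0.63852672 -0.18099407  0.112     ] 0.036630399053618395 103.44052517584198
wing [ 0.46416716 -0.14000713  0.112     ] 0.034755720144773246 102.11273640045842
board [0.52647082 0.18837867 0.018     ] 0.2985132931882083 0.1996345004209576
yaw 2.419240452810433
[ 0.70125449 -0.19398556  0.05      ] 0.0187 ['PlanningError', 'pinch_z']
t 0.1 pos [ 0.2198 -0.5843  0.2301] z-axis [-0.001  0.002 -1.   ] yaw y -69.4 tool shift mm [ 379.2 -329.8   30.9] rz deg (tool) 50.6 q6 -0.07
```

```bash
python3 - <<'E'
from h import *
import cv2
a=optics.read_camera("top")[110:260,290:390,::-1];b=optics.read_camera("side")[120:220,240:350,::-1]
a=cv2.resize(a,None,fx=4,fy=4,interpolation=cv2.INTER_CUBIC);b=cv2.resize(b,None,fx=3.6,fy=3.6,interpolation=cv2.INTER_CUBIC)
o=np.zeros((600,400+b.shape[1],3),np.uint8);o[:,:400]=a;o[:b.shape[0],400:]=b
cv2.imwrite("pics/c.png",o);print(o.shape)
E
```

```text
(600, 796, 3)
```

View pics/c.png

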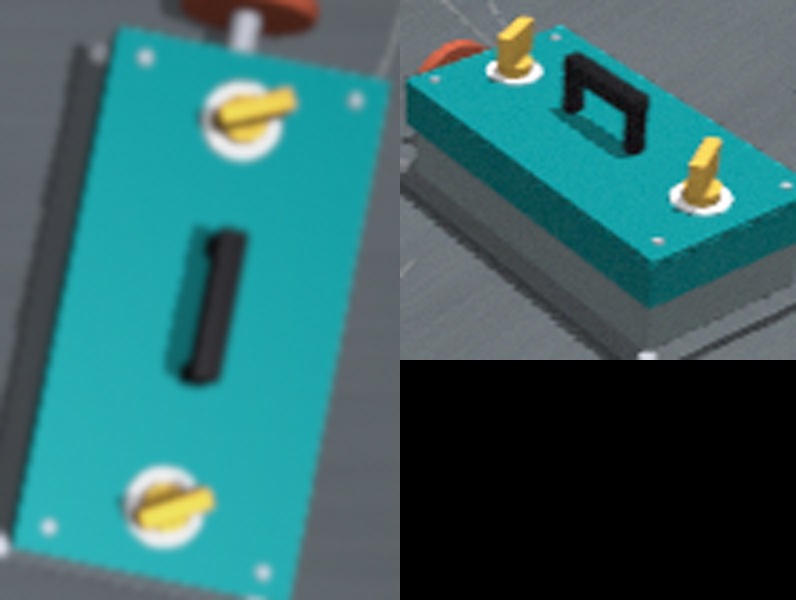

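The crop (top ×4) shows the white washers centred at (242,120) and (165,506). The wing tops run (222,117)–(296,97) and (140,519)–(213,498). The handle top runs (234,232)–(207,380).

```bash
python3 - <<'E'
from h import *
o=dict(s=4,off=(290,110))
f,n=w((242,120),.0795,**o),w((165,506),.0795,**o)
print(f,n,np.linalg.norm(f-n),(f+n)/2,np.degrees(np.arctan2(*(f-n)[1::-1])))
for q in[((222,115),(296,97)),((140,516),(213,496))]:
    a,b=[w(p,.112,**o) for p in q];print((a+b)/2,np.linalg.norm(a-b),np.degrees(np.arctan2(*(a-b)[1::-1])))
a,b=w((234,232),.119,**o),w((207,380),.119,**o);print((a+b)/2,np.linalg.norm(a-b),np.degrees(np.arctan2(*(a-b)[1::-1])))
# side-view check: washers
so=dict(s=3.6,off=(240,120),cam="side")
print(w((515,71)-np.array([400,0]),.0795,**so),w((702,197)-np.array([400,0]),.0795,**so))
rel([.459,-.142,.2],np.radians(13))
E
```

```text
[ 0.63909746 -0.1822675   0.0795    ] [ 0.46003121 -0.14126052  0.0795    ] 0.18370163556774868 [ 0.54956434 -0.16176401  0.0795    ] -12.898580938056154
[ 0.63851822 -0.18269527  0.112     ] 0.03402796527311259 102.6352742080845
[ 0.46108805 -0.1407808   0.112     ] 0.03336104296958088 104.28670363811644
[ 0.54861603 -0.16136478  0.119     ] 0.06647416807551851 -11.996215240783664
[ 0.63543074 -0.17935306  0.0795    ] [ 0.45702911 -0.13949286  0.0795    ]
t 0.2 pos [ 0.2199 -0.5845  0.2305] z-axis [-0.     0.001 -1.   ] yaw y -69.4 tool shift mm [ 379.6 -329.9   31. ] rz deg (tool) -82.4 q6 -0.07
```

Request:
{"name": "servo_tool", "arguments": {"rows": [[0,0,0,36,-31.5,3,0.2],[0,0,0,36,-31.5,3,0.2],[0,0,0,36,-31.5,3,0.2],[0,0,0,36,-31.5,3,0.2],[0,0,0,36,-31.5,3,0.2],[0,0,0,36,-31.5,3,0.2],[0,0,0,36,-31.5,3,0.2],[0,0,0,36,-31.5,3,0.2],[0,0,0,36,-31.5,3,0.2],[0,0,0,36,-31.5,3,0.2],[0,0,0,19,-15,0,0.2],[0,0,0,0,0,0,0.2]], "force": 30}}

```text
time: 1.4
eef_pos: [0.4596, -0.14, 0.2012]
orientation: [0.983, 0.181, 0.0, -0.0]
force: [-0.6, -0.3, 0.6]
opening: 0.0506
grasp_force: 0.0
```

Request:
{"name": "servo_tool", "arguments": {"rows": [[0,0,-8.2,0,0,0,0.2],[0,0,-8.2,0,0,0,0.2],[0,0,-8.2,0,0,0,0.2],[0,0,-8.2,0,0,0,0.2],[0,0,-8.2,0,0,0,0.2],[0,0,-8.2,0,0,0,0.2],[0,0,-8.2,0,0,0,0.2],[0,0,-8.2,0,0,0,0.2],[0,0,-8.2,0,0,0,0.2],[0,0,-8.2,0,0,0,0.2],[0,0,0,0,0,0,0.2],[0,0,0,0,0,0,0.2]]}}

```text
time: 2.6
eef_pos: [0.4582, -0.1434, 0.2012]
orientation: [0.627, 0.779, -0.0, -0.0]
force: [-0.5, -0.4, -0.1]
opening: 0.0511
grasp_force: 0.0
```

```bash
python3 - <<'E'
from h import *
rel([.459,-.141,.090],np.radians(13))
print(readout.observe()["opening"])
E
```

```text
t 2.6 pos [ 0.4582 -0.1434  0.2012] z-axis [-0. -0. -1.] yaw y 12.4 tool shift mm [  2.2   1.4 111.2] rz deg (tool) -0.6 q6 -0.61
0.05112059845515404
```

Request:
{"name": "servo_tool", "arguments": {"rows": [[0,0,-0.6,2.2,1.4,20,0.2],[0,0,0,0,0,20,0.2],[0,0,0,0,0,20,0.2],[0,0,0,0,0,15,0.2],[0,0,0,0,0,12,0.2],[0,0,0,0,0,10,0.2],[0,0,0,0,0,8,0.2],[0,0,0,0,0,6,0.2],[0,0,0,0,0,0,0.2]]}}

```text
time: 3.5
eef_pos: [0.459, -0.1401, 0.0896]
orientation: [0.621, 0.784, -0.0, -0.001]
force: [-0.1, 0.2, -0.4]
opening: 0.0514
grasp_force: 0.0
```

Request:
{"name": "servo_tool", "arguments": {"rows": [[0,0,0,0,0,0,-0.3],[0,0,0,0,0,0,-0.5],[0,0,0,0,0,0,-0.6],[0,0,0,0,0,0,-1],[0,0,0,0,0,0,-1],[0,0,0,0,0,0,-1],[0,0,0,0,0,0,-1],[0,0,0,0,0,0,-1]], "force": 30}}

```text
time: 4.3
eef_pos: [0.4595, -0.1404, 0.0908]
orientation: [0.621, 0.784, -0.0, 0.0]
force: [-1.2, 0.6, 5.0]
opening: 0.0094
grasp_force: 33.6
```

```bash
python3 - <<'E'
from h import *
import cv2
rel([.459,-.141,.090],np.radians(13));s=readout.observe();print(s["opening"],s["grasp_force"],s["moment"])
cv2.imwrite("pics/s1.png",cv2.resize(optics.read_camera("side")[90:260,200:400,::-1],None,fx=3.5,fy=3.5,interpolation=cv2.INTER_CUBIC))
E
```

```text
t 4.3 pos [ 0.4595 -0.1404  0.0908] z-axis [ 0. -0. -1.] yaw y 13.2 tool shift mm [-0.5 -0.7  0.8] rz deg (tool) 0.2 q6 -0.62
0.00938814904507654 33.63620460033417 [ 0.02226321  0.40521133 -0.02777879]
```

View pics/s1.png

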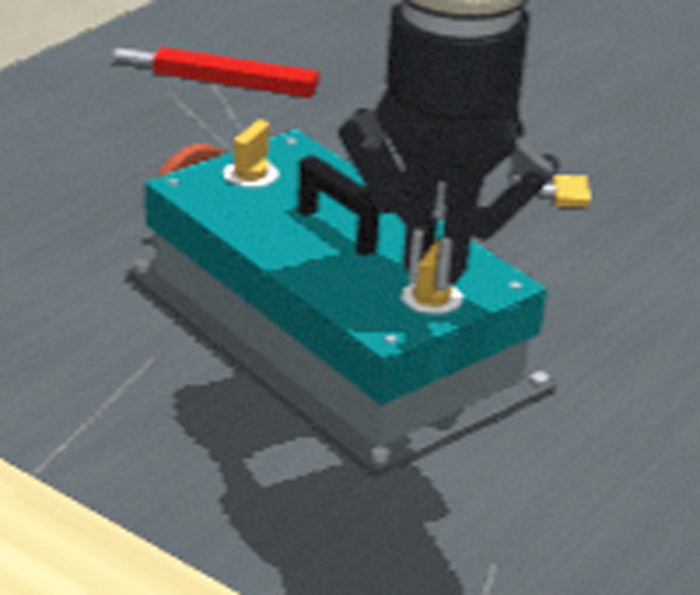

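The wing is held between the pads (opening 9.4 mm). I'll turn it anticlockwise.

Request:
{"name": "servo_tool", "arguments": {"rows": [[0,0,-4,0,0,0,-1],[0,0,-6,0,0,0,-1],[0,0,-6,0,0,0,-1],[0,0,-6,0,0,0,-1],[0,0,-6,0,0,0,-1],[0,0,-6,0,0,0,-1],[0,0,-6,0,0,0,-1],[0,0,-6,0,0,0,-1],[0,0,-6,0,0,0,-1],[0,0,-5,0,0,0,-1],[0,0,-3,0,0,0,-1],[0,0,0,0,0,0,-1]]}}

```text
time: 5.55
eef_pos: [0.4596, -0.1403, 0.0908]
orientation: [0.146, 0.989, 0.0, 0.0]
force: [-1.9, 0.7, 5.3]
opening: 0.0091
grasp_force: 33.7
```

```bash
python3 - <<'E'
from h import *
rel([.459,-.141,.090],np.radians(77.6));s=readout.observe();print(s["opening"],s["grasp_force"],s["moment"],s["force"])
E
```

```text
t 5.55 pos [ 0.4596 -0.1403  0.0908] z-axis [ 0.  0. -1.] yaw y 73.3 tool shift mm [ 0.4 -0.9  0.8] rz deg (tool) -4.3 q6 -1.67
0.009055037009808076 33.65044891834259 [0.05395733 0.33072318 0.00701345] [-1.92534311  0.68094359  5.30183546]
```

Request:
{"name": "servo_tool", "arguments": {"rows": [[0,0,-2,0,0,0,-1],[0,0,-2,0,0,0,-1],[0,0,-1.5,0,0,0,-1],[0,0,0,0,0,0,-1],[0,0,0,0,0,0,-1]]}}

```text
time: 6.05
eef_pos: [0.4598, -0.1406, 0.0908]
orientation: [0.099, 0.995, -0.0, 0.0]
force: [-2.8, -0.9, 5.8]
opening: 0.0091
grasp_force: 33.9
```

```bash
python3 - <<'E'
from h import *
rel([.459,-.141,.090],np.radians(77.6));s=readout.observe();print(s["opening"],s["grasp_force"],s["moment"],s["force"])
E
```

```text
t 6.05 pos [ 0.4598 -0.1406  0.0908] z-axis [ 0.001 -0.    -1.   ] yaw y 78.6 tool shift mm [ 0.7 -0.5  0.8] rz deg (tool) 1.0 q6 -1.76
0.009112191015393819 33.913174867630005 [-0.18675885  0.33325071 -0.41187988] [-2.75023044 -0.93830133  5.75268531]
```

Moment jumped to -0.41 N m, so the screw is at its stop. Release, rise and turn back for the far screw.

Request:
{"name": "servo_tool", "arguments": {"rows": [[0,0,0,0,0,0,0.2],[0,0,0,0,0,0,0.2],[0,0,0,0,0,0,0.2],[0,0,0,0,0,0,0.2],[0,0,0,0,0,-15,0.2],[0,0,0,0,0,-25,0.2],[0,0,0,0,0,-30,0.2],[0,0,0,0,0,-20,0.2],[0,0,0,0,0,0,0.2]]}}

```text
time: 6.95
eef_pos: [0.4621, -0.1412, 0.1834]
orientation: [0.098, 0.995, -0.001, 0.003]
force: [0.5, 0.1, -0.6]
opening: 0.0513
grasp_force: 0.0
```

Request:
{"name": "servo_tool", "arguments": {"rows": [[0,0,7,0,0,0,0.2],[0,0,8.2,0,0,0,0.2],[0,0,8.2,0,0,0,0.2],[0,0,8.2,0,0,0,0.2],[0,0,8.2,0,0,0,0.2],[0,0,8.2,0,0,0,0.2],[0,0,8.2,0,0,0,0.2],[0,0,8.2,0,0,0,0.2],[0,0,0,0,0,0,0.2],[0,0,0,0,0,0,0.2]]}}

```text
time: 7.95
eef_pos: [0.4588, -0.1399, 0.1792]
orientation: [0.612, 0.791, -0.0, -0.001]
force: [-0.9, -0.3, -0.1]
opening: 0.0512
grasp_force: 0.0
```

```bash
python3 - <<'E'
from h import *
rel([.638,-.1818,.180],np.radians(13));s=readout.observe();print(s["opening"],s["force"])
E
```

```text
t 7.95 pos [ 0.4588 -0.1399  0.1792] z-axis [-0.002  0.001 -1.   ] yaw y 14.5 tool shift mm [-85.4 163.   -1.1] rz deg (tool) 1.5 q6 -0.64
0.05121991301469392 [-0.85080682 -0.28291703 -0.08397788]
```

Request:
{"name": "servo_tool", "arguments": {"rows": [[0,0,0,-14,27,0,0.2],[0,0,0,-20,38,0,0.2],[0,0,0,-20,38,0,0.2],[0,0,0,-18,35,0,0.2],[0,0,0,-13.4,25,0,0.2],[0,0,1.8,0,0,0,0.2],[0,0,0,0,0,0,0.2],[0,0,0,0,0,0,0.2]]}}

```text
time: 8.75
eef_pos: [0.6378, -0.1824, 0.1793]
orientation: [0.625, 0.781, -0.0, -0.001]
force: [0.1, -0.6, -0.1]
opening: 0.0513
grasp_force: 0.0
```

```bash
python3 - <<'E'
from h import *
import cv2
rel([.638,-.1818,.090],np.radians(13))
cv2.imwrite("pics/t2.png",cv2.resize(optics.read_camera("top")[100:270,270:410,::-1],None,fx=3.5,fy=3.5,interpolation=cv2.INTER_CUBIC))
E
```

```text
t 8.75 pos [ 0.6378 -0.1824  0.1793] z-axis [-0.002  0.001 -1.   ] yaw y 12.6 tool shift mm [ 0.4  0.5 89.3] rz deg (tool) -0.4 q6 -0.56
```

View pics/t2.png

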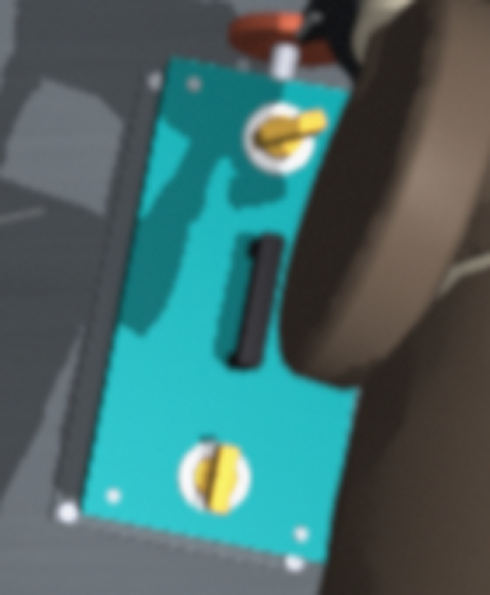

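The near wing, at (222,478), now lies along the cover. The far wing, at (290,130), is untouched. Next I'll go down on the far screw.

Request:
{"name": "servo_tool", "arguments": {"rows": [[0,0,0,0.4,0.5,20,0.2],[0,0,0,0,0,20,0.2],[0,0,0,0,0,15,0.2],[0,0,0,0,0,12,0.2],[0,0,0,0,0,10,0.2],[0,0,0,0,0,7,0.2],[0,0,0,0,0,5,0.2],[0,0,0,0,0,0,0.2]]}}

```text
time: 9.6
eef_pos: [0.6386, -0.1821, 0.0907]
orientation: [0.626, 0.78, -0.0, -0.0]
force: [-0.7, -0.2, 0.1]
opening: 0.0511
grasp_force: 0.0
```

Request:
{"name": "servo_tool", "arguments": {"rows": [[0,0,0,0,0,0,-0.3],[0,0,0,0,0,0,-0.5],[0,0,0,0,0,0,-0.6],[0,0,0,0,0,0,-1],[0,0,0,0,0,0,-1],[0,0,0,0,0,0,-1],[0,0,0,0,0,0,-1],[0,0,0,0,0,0,-1]], "force": 30}}

```text
time: 10.4
eef_pos: [0.6396, -0.1823, 0.092]
orientation: [0.626, 0.78, 0.0, 0.001]
force: [1.2, -0.3, 4.0]
opening: 0.0092
grasp_force: 33.9
```

Request:
{"name": "servo_tool", "arguments": {"rows": [[0,0,-4,0,0,0,-1],[0,0,-6,0,0,0,-1],[0,0,-6,0,0,0,-1],[0,0,-6,0,0,0,-1],[0,0,-6,0,0,0,-1],[0,0,-6,0,0,0,-1],[0,0,-6,0,0,0,-1],[0,0,-6,0,0,0,-1],[0,0,-6,0,0,0,-1],[0,0,-5,0,0,0,-1],[0,0,-4,0,0,0,-1],[0,0,-2,0,0,0,-1]]}}

```text
time: 11.6
eef_pos: [0.6406, -0.1815, 0.092]
orientation: [0.125, 0.992, 0.001, 0.002]
force: [4.5, 1.3, 2.1]
opening: 0.009
grasp_force: 33.8
```

Request:
{"name": "servo_tool", "arguments": {"rows": [[0,0,-1.5,0,0,0,-1],[0,0,-1.5,0,0,0,-1],[0,0,0,0,0,0,-1],[0,0,0,0,0,0,-1]]}}

```text
time: 12.0
eef_pos: [0.64, -0.1819, 0.092]
orientation: [0.101, 0.995, 0.0, 0.001]
force: [4.5, 3.6, 3.7]
opening: 0.0091
grasp_force: 34.4
```

```bash
python3 - <<'E'
from h import *
rel([.638,-.1818,.090],np.radians(77.6));s=readout.observe();print(s["opening"],s["grasp_force"],s["moment"],s["force"])
E
```

```text
t 12.0 pos [ 0.64   -0.1819  0.092 ] z-axis [ 0.002  0.001 -1.   ] yaw y 78.4 tool shift mm [ 2.  -0.3  2. ] rz deg (tool) 0.8 q6 -1.71
0.009117576279197485 34.4490122795105 [ 0.52047233 -0.7229475  -0.35822296] [4.53025291 3.61553109 3.74884332]
```

Mz is -0.36 N m, so the far screw is at its stop too. Release and rise.

Request:
{"name": "servo_tool", "arguments": {"rows": [[0,0,0,0,0,0,0.2],[0,0,0,0,0,0,0.2],[0,0,0,0,0,0,0.2],[0,0,0,0,0,0,0.2],[0,0,0,0,0,-15,0.2],[0,0,0,0,0,-25,0.2],[0,0,0,0,0,-30,0.2],[0,0,0,0,0,-20,0.2],[0,0,0,0,0,0,0.2],[0,0,0,0,0,0,0.2],[0,0,0,0,0,0,0.2]]}}

```text
time: 13.1
eef_pos: [0.6377, -0.1818, 0.1798]
orientation: [0.1, 0.995, 0.0, -0.001]
force: [0.5, -0.2, -0.7]
opening: 0.0512
grasp_force: 0.0
```

```bash
python3 - <<'E'
from h import *
rel([.549,-.1612,.180],np.radians(77.6))
E
```

```text
t 13.1 pos [ 0.6377 -0.1818  0.1798] z-axis [-0.003  0.001 -1.   ] yaw y 78.5 tool shift mm [91.1  2.5  0. ] rz deg (tool) 0.9 q6 -1.71
```

Request:
{"name": "servo_tool", "arguments": {"rows": [[0,0,0,20,0.5,0,0.2],[0,0,0,30,1,0,0.2],[0,0,0,25,1,0,0.2],[0,0,0.9,16,0,0,0.2],[0,0,0,0,0,0,0.2],[0,0,0,0,0,0,0.2]]}}

```text
time: 13.7
eef_pos: [0.55, -0.1616, 0.1803]
orientation: [0.108, 0.994, 0.0, -0.0]
force: [0.0, 0.3, 0.2]
opening: 0.0512
grasp_force: 0.0
```

```bash
python3 - <<'E'
from h import *
import cv2
rel([.549,-.1612,.093],np.radians(77.6))
a=optics.read_camera("top")[100:270,270:410,::-1];b=optics.read_camera("side")[90:260,230:350,::-1]
cv2.imwrite("pics/t3.png",cv2.resize(np.hstack([a,b]),None,fx=3,fy=3,interpolation=cv2.INTER_CUBIC))
E
```

```text
t 13.7 pos [ 0.55   -0.1616  0.1803] z-axis [-0.001  0.    -1.   ] yaw y 77.6 tool shift mm [ 1.   0.1 87.3] rz deg (tool) 0.0 q6 -1.72
```

View pics/t3.png

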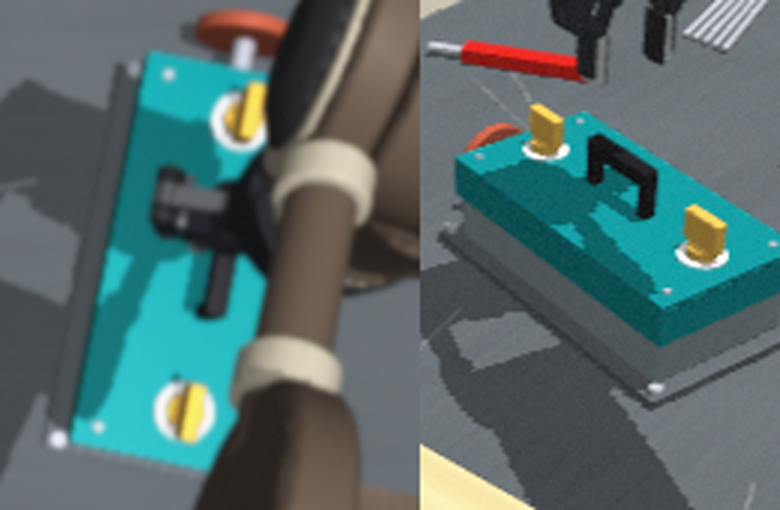

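Both wings lie along the cover, at (255,110) and (190,410) in the top crop, and the fingers straddle the handle. Go down and grip.

Request:
{"name": "servo_tool", "arguments": {"rows": [[0,0,0,0.5,0,20,0.2],[0,0,0,0,0,20,0.2],[0,0,0,0,0,15,0.2],[0,0,0,0,0,12,0.2],[0,0,0,0,0,10,0.2],[0,0,0,0,0,6,0.2],[0,0,0,0,0,4,0.2],[0,0,0,0,0,0,0.2]]}}

```text
time: 14.6
eef_pos: [0.5497, -0.1615, 0.094]
orientation: [0.108, 0.994, 0.0, -0.0]
force: [0.1, -0.3, 0.6]
opening: 0.0514
grasp_force: 0.0
```

Request:
{"name": "servo_tool", "arguments": {"rows": [[0,0,0,0,0,0,-0.3],[0,0,0,0,0,0,-0.5],[0,0,0,0,0,0,-1],[0,0,0,0,0,0,-1],[0,0,0,0,0,0,-1],[0,0,0,0,0,0,-1],[0,0,0,0,0,0,-1],[0,0,0,0,0,0,-1]], "force": 80}}

```text
time: 15.4
eef_pos: [0.5503, -0.1618, 0.0952]
orientation: [0.108, 0.994, -0.0, 0.001]
force: [-0.0, -0.5, 5.6]
opening: 0.0125
grasp_force: 79.2
```

```bash
python3 - <<'E'
from h import *
rel([.549,-.1612,.093],np.radians(77.6));s=readout.observe();print(s["opening"],s["grasp_force"],s["moment"],s["force"])
E
```

```text
t 15.4 pos [ 0.5503 -0.1618  0.0952] z-axis [ 0.001 -0.001 -1.   ] yaw y 77.6 tool shift mm [1.4 0.3 2.2] rz deg (tool) 0.0 q6 -1.72
0.01248450839673143 79.224933385849 [-0.00450107  0.13709001 -0.01297527] [-0.046637   -0.52765548  5.56119917]
```

Gripped. Lift straight up, slowly at first.

Request:
{"name": "servo_tool", "arguments": {"rows": [[0,0,0,0,0,-4,-1],[0,0,0,0,0,-6,-1],[0,0,0,0,0,-6,-1],[0,0,0,0,0,-6,-1],[0,0,0,0,0,-6,-1],[0,0,0,0,0,-6,-1],[0,0,0,0,0,-10,-1],[0,0,0,0,0,-15,-1],[0,0,0,0,0,-15,-1],[0,0,0,0,0,-10,-1],[0,0,0,0,0,0,-1],[0,0,0,0,0,0,-1]]}}

```text
time: 16.6
eef_pos: [0.5499, -0.1616, 0.1788]
orientation: [0.108, 0.994, -0.0, 0.0]
force: [0.3, 0.9, -5.7]
opening: 0.0126
grasp_force: 78.8
```

```bash
python3 - <<'E'
from h import *
rel([.5265,.1884,.186],np.radians(92.4));s=readout.observe();print(s["opening"],s["grasp_force"],s["moment"],s["force"],s["joint_positions"])
E
```

```text
t 16.6 pos [ 0.5499 -0.1616  0.1788] z-axis [ 0.001 -0.    -1.   ] yaw y 77.6 tool shift mm [ 97.9 336.8  -7.3] rz deg (tool) -14.8 q6 -1.72
0.01263996625657306 78.81737351417542 [0.00877448 0.01925278 0.0036458 ] [ 0.29098226  0.85571482 -5.72688546] [-3.61733710e-01  2.64604671e-01  1.80371848e+00 -1.82215193e-05
  1.07250815e+00 -1.71639138e+00]
```

Request:
{"name": "servo_tool", "arguments": {"rows": [[0,0,0,3,10,0,-1],[0,0,0,6,20,0,-1],[0,0,0,9,30,0,-1],[0,0,0,11,40,0,-1],[0,0,0,12,42,0,-1],[0,0,0,12,42,0,-1],[0,0,0,12,42,0,-1],[0,0,0,11,40,0,-1],[0,0,0,9,30,0,-1],[0,0,0,7,20,0,-1],[0,0,0,4,14,0,-1],[0,0,0,2,7,0,-1]]}}

```text
time: 17.8
eef_pos: [0.5253, 0.19, 0.1775]
orientation: [0.107, 0.994, -0.0, -0.001]
force: [-0.2, -0.3, -5.4]
opening: 0.0125
grasp_force: 78.8
```

Request:
{"name": "servo_tool", "arguments": {"rows": [[0,0,-2,0,0,0,-1],[0,0,-4,0,0,0,-1],[0,0,-4,0,0,0,-1],[0,0,-3,0,0,0,-1],[0,0,-1.8,0,0,0,-1],[0,0,0,0,0,0,-1],[0,0,0,0,0,0,-1]]}}

```text
time: 18.5
eef_pos: [0.5262, 0.188, 0.178]
orientation: [-0.02, 1.0, -0.0, -0.0]
force: [0.1, 0.2, -4.8]
opening: 0.0119
grasp_force: 78.8
```

```bash
python3 - <<'E'
from h import *
import cv2
rel([.5265,.1884,.0682],np.radians(92.4));s=readout.observe();print(s["opening"],s["grasp_force"],s["moment"],s["force"])
a=optics.read_camera("side")[60:380,60:400,::-1]
a2=optics.read_camera("top")[90:300,70:270,::-1]
cv2.imwrite("pics/s4.png",cv2.resize(np.hstack([a[:, :],cv2.copyMakeBorder(a2,0,110,0,0,cv2.BORDER_CONSTANT)]),None,fx=1.48,fy=1.48,interpolation=cv2.INTER_CUBIC))
E
```

```text
t 18.5 pos [0.5262 0.188  0.178 ] z-axis [-0.001 -0.    -1.   ] yaw y 92.3 tool shift mm [ -0.4   0.4 109.8] rz deg (tool) -0.1 q6 -1.35
0.011915100770288461 78.8134753704071 [0.01820382 0.015463   0.02038456] [ 0.14013038  0.16957516 -4.7529434 ]
```

View pics/s4.png

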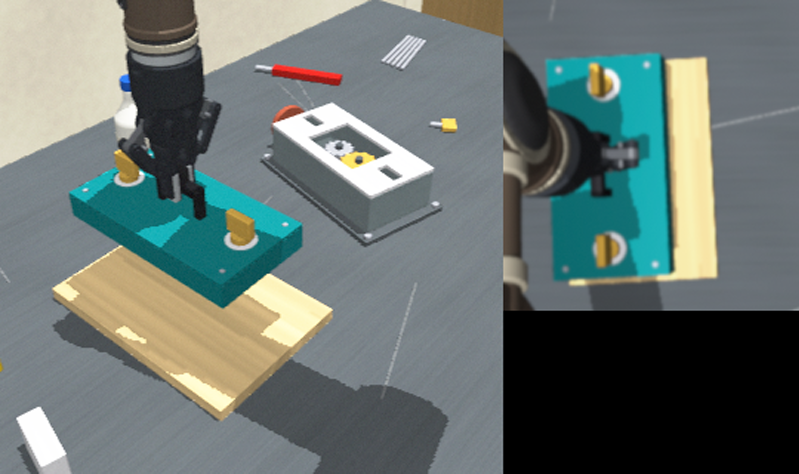

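The cover hangs level above the board and is aligned with it; the opened box shows its gears. Lower it.

Request:
{"name": "servo_tool", "arguments": {"rows": [[0,0,0,0,0,8,-1],[0,0,0,0,0,14,-1],[0,0,0,0,0,18,-1],[0,0,0,0,0,18,-1],[0,0,0,0,0,15,-1],[0,0,0,0,0,12,-1],[0,0,0,0,0,8,-1],[0,0,0,0,0,5,-1],[0,0,0,0,0,3,-1],[0,0,0,0,0,2,-1],[0,0,0,0,0,0,-1],[0,0,0,0,0,0,-1]]}}

```text
time: 19.8
eef_pos: [0.5268, 0.1888, 0.0758]
orientation: [-0.021, 1.0, 0.0, 0.001]
force: [-0.4, -0.7, -5.4]
opening: 0.0128
grasp_force: 78.8
```

Request:
{"name": "servo_tool", "arguments": {"rows": [[0,0,0,0,0,1,-1],[0,0,0,0,0,1,-1],[0,0,0,0,0,1,-1],[0,0,0,0,0,1,-1],[0,0,0,0,0,0,-1]]}}

```text
time: 20.3
eef_pos: [0.5261, 0.1886, 0.071]
orientation: [-0.021, 1.0, -0.0, -0.0]
force: [0.0, 0.1, -5.4]
opening: 0.0126
grasp_force: 78.8
```

Request:
{"name": "servo_tool", "arguments": {"rows": [[0,0,0,0,0,1,-1],[0,0,0,0,0,1,-1],[0,0,0,0,0,0.6,-1],[0,0,0,0,0,0,-1],[0,0,0,0,0,0,-1]]}}

```text
time: 20.8
eef_pos: [0.5263, 0.1887, 0.0686]
orientation: [-0.021, 1.0, -0.0, -0.0]
force: [-0.0, 0.2, -5.7]
opening: 0.0125
grasp_force: 78.8
```

Request:
{"name": "servo_tool", "arguments": {"rows": [[0,0,0,0,0,0.7,-1],[0,0,0,0,0,0.7,-1],[0,0,0,0,0,0,-1],[0,0,0,0,0,0,-1]]}}

```text
time: 21.2
eef_pos: [0.5265, 0.1887, 0.0682]
orientation: [-0.021, 1.0, 0.0, 0.0]
force: [-2.5, -1.1, 4.5]
opening: 0.0121
grasp_force: 80.1
```

The upward reaction shows the cover is standing on the board. Open gently, rise and look.

Request:
{"name": "servo_tool", "arguments": {"rows": [[0,0,0,0,0,0,-0.5],[0,0,0,0,0,0,-0.3],[0,0,0,0,0,0,0],[0,0,0,0,0,0,0.2],[0,0,0,0,0,0,0.2],[0,0,0,0,0,0,0.2]], "force": 20}}

```text
time: 21.8
eef_pos: [0.5264, 0.1887, 0.0672]
orientation: [-0.021, 1.0, 0.0, 0.0]
force: [0.6, 0.2, 0.3]
opening: 0.0513
grasp_force: 0.0
```

Request:
{"name": "servo_tool", "arguments": {"rows": [[0,0,0,0,0,-5,0.2],[0,0,0,0,0,-15,0.2],[0,0,0,0,0,-30,0.2],[0,0,0,0,0,-40,0.2],[0,0,0,0,0,-40,0.2],[0,0,0,0,0,-30,0.2],[0,0,0,0,-40,0,0.2],[0,0,0,0,-40,0,0.2],[0,0,0,0,-40,0,0.2],[0,0,0,0,-40,0,0.2],[0,0,0,0,-40,0,0.2],[0,0,0,0,0,0,0.2]]}}

```text
time: 23.0
eef_pos: [0.5353, -0.0155, 0.229]
orientation: [-0.019, 1.0, -0.001, 0.001]
force: [-0.1, -1.0, -0.0]
opening: 0.0511
grasp_force: 0.0
```

```bash
python3 - <<'E'
from h import *
import cv2
print(readout.observe()["eef_pos"])
a=optics.read_camera("top")[110:310,90:240,::-1];b=optics.read_camera("side")[150:350,80:300,::-1]
cv2.imwrite("pics/f.png",cv2.resize(np.hstack([a,b]),None,fx=2.1,fy=2.1,interpolation=cv2.INTER_CUBIC))
E
```

```text
[ 0.53528922 -0.01547737  0.22897297]
```

View pics/f.png

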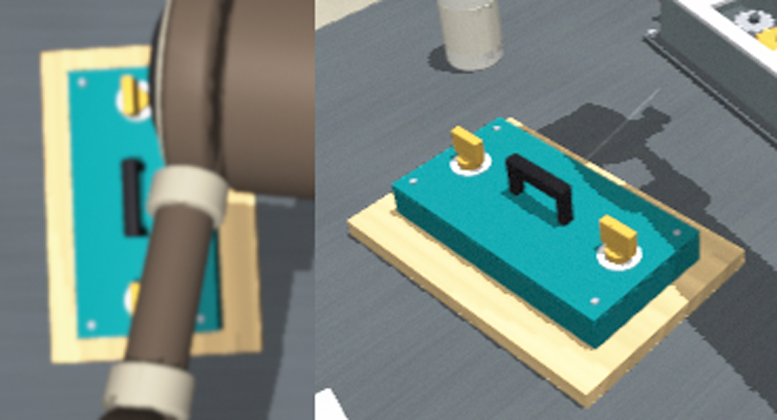

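The cover stands on the board with its corners at (68,70), (75,340) and (222,328) in the top crop. I'll check the centring numerically and hand in.

```bash
python3 - <<'E'
from h import *
from plant import workorder
o=dict(s=2.1,off=(90,110));a,b,c=[w(p,.052,**o) for p in[(68,70),(75,340),(222,328)]]
ctr=(a+c)/2;print(ctr,np.degrees(np.arctan2(*(a-b)[1::-1])),np.linalg.norm(a-b),np.linalg.norm(b-c))
if np.hypot(*(ctr[:2]-[.5265,.1884]))<.008: print(workorder.finish_job())
E
```

```text
[0.52692521 0.18503774 0.052     ] 1.6179087323935635 0.24940800372992883 0.13493886915967293
the job is handed in; nothing more can be done
None
```

Both thumbscrews were turned anticlockwise to their stops, near one first. The cover now stands right way up on the board, lengthways and within about 4 mm of its middle by my camera check; the job was handed in at about 23 s.

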